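Sort the stray bead tubes and show the odd one to the camera

ROBOT

A 6-joint arm with a two-finger parallel gripper is mounted at the origin on a cart in front of the work surface, level with it; the furniture and walls round the work are solid. World frame = base frame: x ahead of the robot, y to its left, z up, the work surface at z = 0. Lengths are in m, angles in degrees, forces in N, time in s.
With the tool pointing down it reaches from about 0.25 to 0.725 m from the base axis. Payload 9.7 kg.
Tool frame: the origin (TCP) lies midway between the tips of the shut fingers; the grasp point (between the pads) lies 19 mm behind it (bot.pinch_z is the distance from the TCP to the grasp point, in m); z points along the fingers, y is the line along which they close (so a half turn about z gives the same grasp; the last joint's range is limited). The gripper opens to 85 mm and grips with 20 to 120 N. Pads are 22 mm wide; open, the fingers measure 114 mm over their backs; the gripper's body (76 mm by 85 mm) begins 54 mm behind the grasp point. The pads swing forward as they close: fully open they stand 13 mm farther back than shut.
Start: joints at [69.328, 4.979, 10.078, 95.1, 0, 90], TCP at [0.194, 0.515, 0.231] pointing down, gripper open.
Joint ranges: [-179.16, 179.16], [-48.56, 103.87], [-65.8, 70.77], [-126.05, 130.52], [-82.76, 87.17], [-180, 180]. Speed limits (degrees/s): [127.2, 127.2, 147.25, 180, 180, 180].

INTERFACE

Orientations are given as [roll, pitch, yaw] about the fixed x, y, z axes, in that order (R = Rz(yaw) Ry(pitch) Rx(roll)).
In Python, from workcell import sensors, camera, ticket, bot gives the robot as it stands.
- The arm moves only by the shell command python3 -m handwheel 'ROWS' [FORCE]. ROWS is a JSON object of lists of equal length, an entry for each row: "gripper": the opening, from -1 (shut) to 1 (fully open); "slide": the shift along the tool's x, y, z in mm, a list of three; "yaw": the turn about the tool's z in rad. A call has 1 to 8 rows; each row shifts and turns the commanded pose from where the row before left it, along the tool's axes as they then stand; what a row does not reach is not made up. A row lasts 1/12 s, in which the tool goes at most 41.7 mm and 7.16 degrees, less where a joint would pass 70% of its speed; a pose out of reach is approached as far as the arm can. A call is refused whole if a number of a shift passes 41.7 or a number of a turn 0.125, either way. A call with a gripper value outside its range is refused whole. The fingers move at their own pace and stop on an object; FORCE is the grip in N (left out, the last holds). Time passes only in rows, so rows that do not move let the fingers close. It gives the time, the measured TCP pose, the force, the opening and the grip force at its end, in the units of the state.
- sensors.get_obs(): the state, without advancing time (a new reading comes with each control period).
- camera(name): name is "side" or "top"; returns a dict with "img" (400x640x3 uint8, red, green, blue), "fx", "fy", "cx", "cy" (pixels), "dist" ([k1, k2, p1, p2, k3] as OpenCV has them; the pictures are not rectified), "R" (3x3) and "t" (3): a world point X has camera coordinates R X + t. Camera axes: x right, y down, z forward; pixel columns grow to the right and rows downward; lengths in m; the calibration is good to about 2 mm. A picture is of the moment at which its call begins. There is no depth.
- ticket.job_done(): hands the job in; it is judged then, once.
The state is a dict: "time": time; "q": joint angles; "qd": joint speeds; "joint_efforts": joint torques, N m; "ee_pos": TCP position; "tcp_rot": TCP orientation; "wrist_force": force on the tool from outside, world axes, zero at the start; "torque": the same for the moment, N m; "opening": finger opening in m; "grasp_force": force on a finger pad.
Only numpy, scipy, OpenCV 4.12 (cv2) and the standard library are available. Lean on these libraries where they do the work, as an engineer would, in place of code of your own. Each camera call takes 0.05 s, during which the arm holds its last target. There are 200 camera calls.

TASK

Lay the short and the long stray bead tube into the middle gap of the tray that holds tubes of their own length, flat between its rails beside the others, and let go. Then pick up the third stray, whose in-between length matches neither tray, and hold it still in the air for the inspection camera: centred at lens height, 12 cm in front of the lens, level and side-on. Finish while still holding it there; leave the tubes already in the trays and the other things where they are.

Things in the scene. Friction and masses are not known exactly. Their poses are not given: they have to be found in the camera images.
- tube_short: the short stray: square metal bead tube with a black cap, 18 wide x 20 high x 60 mm long, about 40 g, lying flat on the desk. Origin: centre of its underside; its y axis runs along its length (cap at +y), x across its width, z up
- tube_mid: the stray of in-between length, which matches neither row: square metal bead tube with a black cap, 18 wide x 20 high x 80 mm long, about 40 g, lying flat on the desk. Origin: centre of its underside; its y axis runs along its length (cap at +y), x across its width, z up
- tube_long: the long stray: square metal bead tube with a black cap, 18 wide x 20 high x 100 mm long, about 40 g, lying flat on the desk. Origin: centre of its underside; its y axis runs along its length (cap at +y), x across its width, z up
- tube_mid_mid (a point): centre of the in-between tube's volume, 10 mm above its underside
- row_short: fixed wooden tray for 60 mm tubes, 170 mm along x (the row) x 76 mm along y; origin under its centre. Floor 3 mm thick; tubes lie across it, along its y, either way round, between two rails 13 mm high, 68 mm apart inside; end walls 7 mm high. Places at x = -60, 0, +60 mm: the outer two are taken, the middle is the gap, 42 mm free each side of a centred tube; finger tips fit inside the rails
- kept_short_a: 60 mm tube (18 wide, 20 high, same make) already lying loose in that row at tray x = -60 mm; origin: centre of its underside, y along its length
- kept_short_b: 60 mm tube (18 wide, 20 high, same make) already lying loose in that row at tray x = 60 mm; origin: centre of its underside, y along its length
- row_long: fixed wooden tray for 100 mm tubes, 170 mm along x (the row) x 116 mm along y; origin under its centre. Floor 3 mm thick; tubes lie across it, along its y, either way round, between two rails 13 mm high, 108 mm apart inside; end walls 7 mm high. Places at x = -60, 0, +60 mm: the outer two are taken, the middle is the gap, 42 mm free each side of a centred tube; finger tips fit inside the rails
- kept_long_a: 100 mm tube (18 wide, 20 high, same make) already lying loose in that row at tray x = -60 mm; origin: centre of its underside, y along its length
- kept_long_b: 100 mm tube (18 wide, 20 high, same make) already lying loose in that row at tray x = 60 mm; origin: centre of its underside, y along its length
- camera: fixed inspection camera on a desk stand: base disc 76 mm wide, thin post, 44x52x44 mm grey housing with its top 222 mm above the desk; the lens looks level along the camera's -x axis. Origin: underside of the base; y level and across the line of sight, z up
- lens (a point): centre of the lens front, 200 mm above the desk
- view_point (a point): the point in the air on the lens axis 120 mm in front of the lens, 200 mm above the desk; axes as the camera's
- mouse: bystander: white computer mouse, 60x106x38 mm; origin at the centre of its underside
- bracelet: bystander: dark bead bracelet, 71x72x10 mm, lying flat; origin at the centre of its underside
- memory_stick: bystander: USB memory stick, 18x52x8 mm, lying flat; origin at the centre of its underside
- name_seal: bystander: name seal with turned wooden grip, 23x42x67 mm, standing; origin at the centre of its underside
- ink_pad: bystander: closed flat ink pad tin, 54x84x17 mm; origin at the centre of its underside
- stapler: bystander: stapler, 34x118x47 mm; origin at the centre of its underside

How it is judged:
By the outcome, as a careful person would: the job done as asked, in the order asked, and still so for the second after the job is handed in, while the arm keeps its last pose, push and grip.
It also fails if it takes over 64 s, if anything falls off the work surface, if the arm or the gripper's body presses on something with over 40 N, if the wrist force passes 120 N, or if a joint passes its speed limit or range.

## Working session

There is one attempt and no reset: what is moved stays moved. The work goes in short steps, Python scripts to look and compute and a shell command to move; the robot and the scene stay as the last step left them, time stands still between calls to the robot, and variables do not carry over. Pictures are saved under pics/ and viewed, at most 10 in all, crops included, and the job is handed in when it is done.

```bash
mkdir -p pics; ls
python3 - <<'E'
from workcell import sensors,camera,ticket,bot
import cv2,numpy as np
np.set_printoptions(precision=4,suppress=True)
o=sensors.get_obs(); print(o, bot.pinch_z)
for n in("side","top"):
    c=camera(n); cv2.imwrite(f"pics/{n}0.png",c["img"][:,:,::-1]); print(n,c["fx"],c["fy"],c["cx"],c["cy"],c["dist"],c["R"],c["t"], -np.array(c["R"]).T@c["t"])
E
```

```text
pics
{'time': 0.0, 'q': array([69.3293,  5.0111, 10.0323, 95.1   , -0.0008, 89.9987]), 'qd': array([-0.0741, -0.0733, -0.0273, -0.0755, -0.0662,  0.0081]), 'joint_efforts': array([  0.0007, -52.0393,  46.4798,   0.0166,  -0.    ,   0.    ]), 'ee_pos': array([0.1941, 0.5144, 0.2306]), 'tcp_rot': array([-179.9212,    0.0008,  159.3306]), 'wrist_force': array([ 0.8929,  0.4928, -0.7825]), 'torque': array([-0.0333,  0.004 ,  0.0058]), 'grasp_force': 0.0, 'opening': 0.08532146451623011} 0.0187
side 479.59842402907015 479.59842402907015 323.90718996752446 199.4849596001463 [-0.1484  0.      0.      0.      0.    ] [[ 0.6786 -0.7345 -0.0065]
 [-0.6252 -0.5729 -0.5299]
 [ 0.3855  0.3637 -0.848 ]] [-0.3808  0.357   1.3097] [-0.0233 -0.5515  1.2973]
top 430.31613397746844 430.31613397746844 317.7016495315216 198.37588837890704 [0.014 0.    0.    0.    0.   ] [[ 0.0251 -0.9997  0.0075]
 [-0.9835 -0.0261 -0.1793]
 [ 0.1794 -0.0029 -0.9838]] [-0.0361  0.5319  1.549 ] [ 0.2461 -0.0178  1.6195]
```

View pics/top0.png

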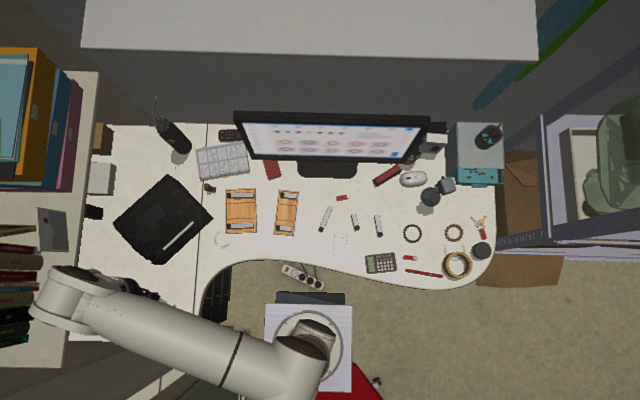

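View pics/side0.png

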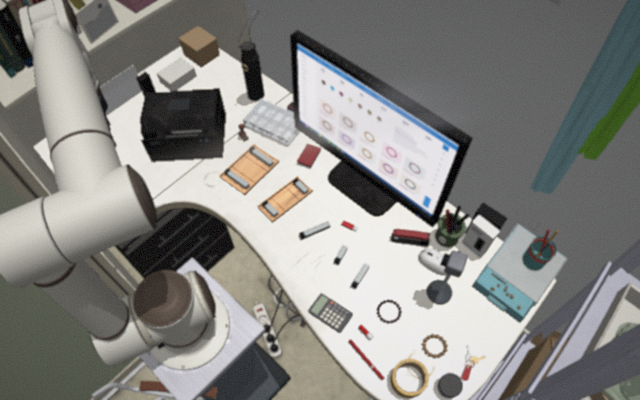

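The top view shows the trays at about (241,212) (long) and (287,213) (short). The strays are at (325,219), (354,222) and (378,226), and the camera is at about (432,195). Next, enlarged crops.

Run:
```python
import cv2
t=cv2.imread("pics/top0.png"); s=cv2.imread("pics/side0.png")
a=cv2.resize(t[180:250,215:305],None,fx=8,fy=8,interpolation=cv2.INTER_CUBIC)
b=cv2.resize(t[160:250,310:462],None,fx=5.2,fy=5.2,interpolation=cv2.INTER_CUBIC)
c=cv2.resize(s[135:225,215:320],None,fx=6,fy=6,interpolation=cv2.INTER_CUBIC)
d=cv2.resize(s[205:305,295:475],None,fx=4.4,fy=4.4,interpolation=cv2.INTER_CUBIC)
for n,i in zip("abcd",(a,b,c,d)): cv2.imwrite(f"pics/c_{n}.png",i)
```

```text
(no output)
```

View pics/c_a.png

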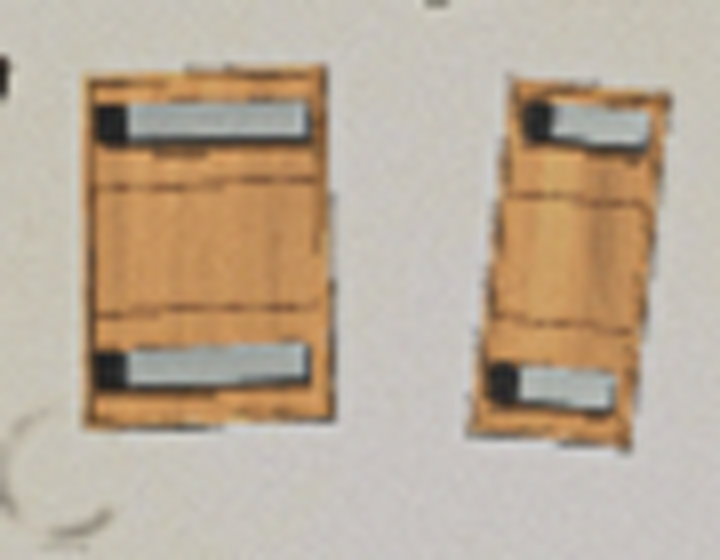

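View pics/c_b.png

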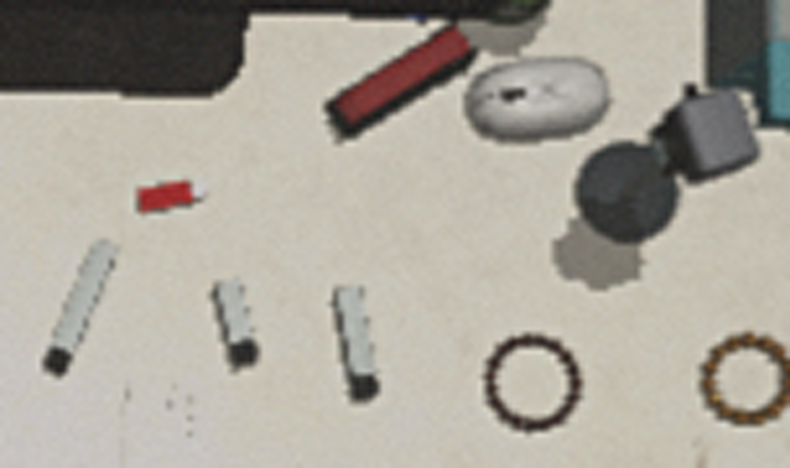

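View pics/c_c.png

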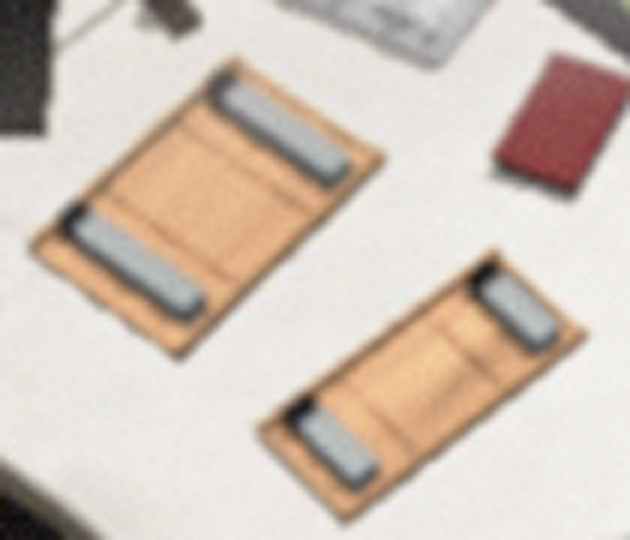

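View pics/c_d.png

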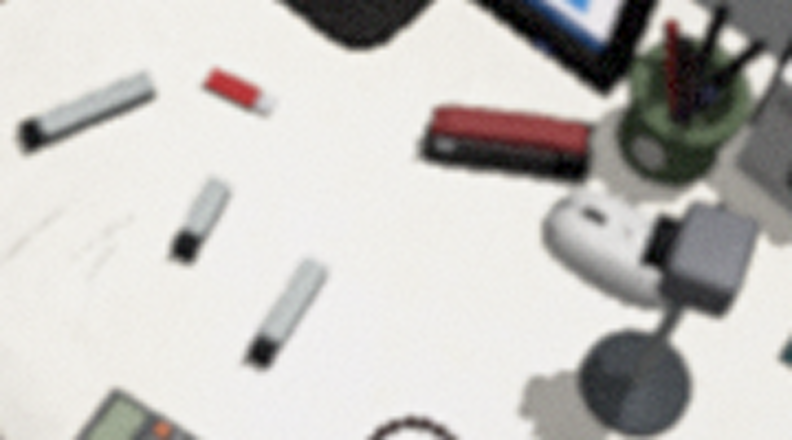

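The crops show both trays and the three strays clearly. From left to right the strays are long, short and mid. The camera housing sits above its base with the lens toward image-left. Now I'll triangulate from the picks, with an overlay to check.

```bash
cat > h.py <<'E'
import cv2,numpy as np
from scipy.optimize import least_squares
from workcell import sensors,camera,ticket,bot
np.set_printoptions(precision=4,suppress=True)
def proj(c,P):
    return cv2.projectPoints(np.asarray(P,float).reshape(-1,1,3),cv2.Rodrigues(np.array(c["R"]))[0],np.array(c["t"],float),
      np.array([[c["fx"],0,c["cx"]],[0,c["fy"],c["cy"]],[0,0,1]]),np.array(c["dist"],float))[0][:,0]
CR=dict(a=("top",8,215,180),b=("top",5.2,310,160),c=("side",6,215,135),d=("side",4.4,295,205))
def px(k,p):
    n,s,u,v=CR[k]; return (np.array(p,float)+.5)/s-.5+[u,v]
def tri(T,S,a,b):
    return least_squares(lambda X:np.r_[proj(T,X)[0]-a,proj(S,X)[0]-b],[.45,0,.02]).x
def go(xy,yaw,z=None):
    """slide (mm, tool axes as now) and yaw (rad, tool) to TCP target xy, tool yaw (deg, modulo 180)"""
    o=sensors.get_obs(); p=np.array(o["ee_pos"]); psi=o["tcp_rot"][2]; r=np.radians(psi)
    d=np.array([*xy,p[2] if z is None else z])-p
    R=np.array([[np.cos(r),np.sin(r)],[np.sin(r),-np.cos(r)]])
    dy=(yaw-psi+90)%180-90
    print("pos",p,"psi",psi,"slide mm",np.r_[R.T@d[:2],-d[2]]*1e3,"yaw rad",-np.radians(dy),"alt",-np.radians(dy-np.sign(dy)*180),"q6",o["q"][5],o["opening"],o["grasp_force"],o["time"])
E
python3 - <<'E'
from h import *
T=camera("top");S=camera("side")
tubes=dict(long=([(106,241),(57,368)],[(150,80),(26,133)],.1),short=([(228,283),(245,361)],[(221,183),(183,251)],.06),mid=([(349,288),(364,394)],[(316,262),(258,358)],.08))
ov={"top":T["img"][:,:,::-1].copy(),"side":S["img"][:,:,::-1].copy()}
K=5
big={k:cv2.resize(v,None,fx=K,fy=K,interpolation=cv2.INTER_CUBIC) for k,v in ov.items()}
def draw(P,col):
    for n,c in(("top",T),("side",S)):
        cv2.polylines(big[n],[np.round((proj(c,P)+.5)*K-.5).astype(np.int32)],True,col,1)
for n,(a,b,L) in tubes.items():
    A=[tri(T,S,px("b",p),px("d",q)) for p,q in zip(a,b)]
    m=(A[0]+A[1])/2; d=A[1]-A[0]
    # fit on plane z=.02 with both views
    yaw=np.arctan2(d[1],d[0]); 
    f=lambda w:np.concatenate([(proj(c,[[w[0]-L/2*np.cos(w[2]),w[1]-L/2*np.sin(w[2]),.02],[w[0]+L/2*np.cos(w[2]),w[1]+L/2*np.sin(w[2]),.02]])-[px(k,p) for p in pp]).ravel() for c,k,pp in((T,"b",a),(S,"d",b))])
    r=least_squares(f,[m[0],m[1],yaw]); w=r.x
    print(n,A,"len",np.hypot(*d[:2]),"fit",w[:2],np.degrees(w[2]),"res px",r.fun)
    e=np.array([np.cos(w[2]),np.sin(w[2])]);g=np.array([-e[1],e[0]])
    for z in(0,.02): draw([np.r_[w[:2]+s*L/2*e+t*.009*g,z] for s,t in((1,1),(1,-1),(-1,-1),(-1,1))],(0,0,255) if z else (0,200,0))
trays=dict(L=([(87,77),(325,67),(335,420),(87,428)],[(235,60),(383,157),(180,357),(33,245)],.116),S=([(512,77),(668,95),(630,447),(468,435)],[(493,253),(585,335),(345,520),(260,430)],.076))
for n,(a,b,W) in trays.items():
    A=np.array([tri(T,S,px("a",p),px("c",q)) for p,q in zip(a,b)])
    X=np.array([[.085,W/2],[.085,-W/2],[-.085,-W/2],[-.085,W/2]])
    def P(w): 
        c,s=np.cos(w[2]),np.sin(w[2]); return np.c_[X@np.array([[c,s],[-s,c]])+w[:2],np.full(4,.013)]
    r=least_squares(lambda w:np.r_[(proj(T,P(w))-[px("a",p) for p in a]).ravel(),(proj(S,P(w))-[px("c",p) for p in b]).ravel()],[*A.mean(0)[:2],0]); 
    print(n,A,"fit",r.x[:2],np.degrees(r.x[2]),r.fun); draw(P(r.x),(0,0,255))
# montage
ct=[(x*K) for x in(0,)]
t1=cv2.resize(T["img"][165:215,418:468,::-1],(300,300),interpolation=cv2.INTER_CUBIC)
s1=cv2.resize(S["img"][240:310,415:485,::-1],(300,300),interpolation=cv2.INTER_CUBIC)
m=np.zeros((600,800,3),np.uint8); m[:300,:300]=t1;m[300:,:300]=s1
m[:300,300:]=cv2.resize(big["top"][200*K:242*K,315*K:385*K],(500,300)); m[300:,300:]=cv2.resize(big["side"][218*K:293*K,295*K:385*K],(500,300))
cv2.imwrite("pics/m1.png",m);
E
```

```text
long [array([ 0.51  , -0.0688,  0.012 ]), array([ 0.4176, -0.0365,  0.0195])] len 0.09789817988061293 fit [ 0.4626 -0.0535] 159.60202794093763 res px [ 0.3966  0.1664 -0.0261  0.3126  0.7246 -0.8754 -0.6854  0.2782]
short [array([ 0.4822, -0.1584,  0.0135]), array([ 0.4272, -0.1722,  0.0116])] len 0.056673140763342816 fit [ 0.4528 -0.1663] -165.662432616168 res px [ 0.2051 -0.0501  0.7603  0.4785  0.2123 -0.8401 -0.5487 -0.0171]
mid [array([ 0.4795, -0.2451,  0.0182]), array([ 0.4054, -0.2583,  0.0072])] len 0.07527400854763881 fit [ 0.4407 -0.2523] -169.53259705314846 res px [-0.141   0.0628  0.8713  0.7176  0.3993 -0.4797 -0.4121 -0.4311]
L [[0.5654 0.3312 0.006 ]
 [0.5734 0.2178 0.0071]
 [0.406  0.2038 0.0068]
 [0.3999 0.3194 0.0064]] fit [0.4846 0.2656] 4.235115793189227 [-0.1849  0.0418  0.64   -0.1151  0.435   0.2789  0.2805  0.7806  0.298
 -1.1108  0.9149 -0.559  -0.2893 -0.2265 -1.1334  0.0874]
S [[0.5714 0.1293 0.0015]
 [0.5645 0.0538 0.0049]
 [0.3962 0.0654 0.0086]
 [0.4029 0.1403 0.0051]] fit [0.4816 0.0949] -4.198014465151483 [ 0.1968  0.3829  0.5609  0.0873  0.4727  0.5326  0.4816  0.0234  0.3149
 -1.2553  0.6617 -0.7446 -0.1139  0.1511 -1.3819 -0.2218]
```

View pics/m1.png

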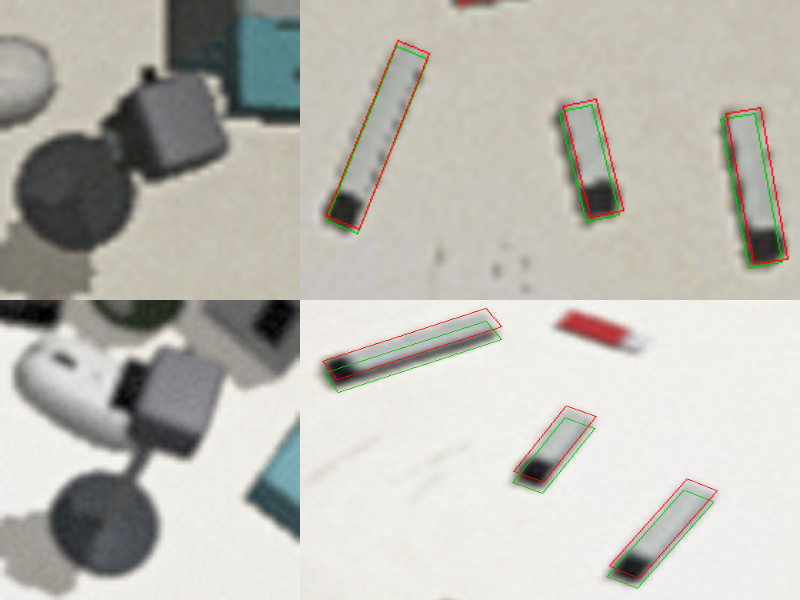

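The fits agree to about a pixel. The two views disagree by about 6 mm in height, which is a calibration offset, so I'll check each placing against the images. First I'll turn the tool for the short tube, then fit the inspection camera's pose.

```bash
Y='{"gripper":[0.3,0.3,0.3,0.3,0.3,0.3,0.3],"slide":[[0,0,0],[0,0,0],[0,0,0],[0,0,0],[0,0,0],[0,0,0],[0,0,0]],"yaw":[0.12,0.12,0.12,0.12,0.12,0.12,0.12]}'; unset Y
python3 -m handwheel '{"gripper":[0.3,0.3,0.3,0.3,0.3,0.3,0.3],"slide":[[0,0,0],[0,0,0],[0,0,0],[0,0,0],[0,0,0],[0,0,0],[0,0,0]],"yaw":[0.12,0.12,0.12,0.12,0.12,0.12,0.12]}' 30
python3 -m handwheel '{"gripper":[0.3,0.3,0.3,0.3,0.3,0.3,0.3],"slide":[[0,0,0],[0,0,0],[0,0,0],[0,0,0],[0,0,0],[0,0,0],[0,0,0]],"yaw":[0.12,0.12,0.12,0.12,0.12,0.12,0.12]}'
python3 -m handwheel '{"gripper":[0.3,0.3,0.3,0.3,0.3,0.3,0.3,0.3],"slide":[[0,0,0],[0,0,0],[0,0,0],[0,0,0],[0,0,0],[0,0,0],[0,0,0],[0,0,0]],"yaw":[0.12,0.12,0.12,0.12,0.12,0.12,0.12,0.01]}'
python3 - <<'E'
from h import *
go([.4528,-.1663],14.3,.23)
T=camera("top");S=camera("side")
for n,c,u,v in(("top",T,445,183),("side",S,458,262)):
    print(n,c["img"][v-1:v+2:2,u-9:u+11:2].tolist())
E
```

```text
time: 0.78
ee_pos: [0.1941, 0.5145, 0.2311]
tcp_rot: [-180.0, 0.0, 110.9]
wrist_force: [-1.1, -0.5, 1.0]
opening: 0.0554
grasp_force: 0.0
time: 1.37
ee_pos: [0.218, 0.5038, 0.231]
tcp_rot: [-178.7, 0.0, 66.0]
wrist_force: [-0.1, 0.3, -0.3]
opening: 0.0556
grasp_force: 0.0
time: 2.03
ee_pos: [0.3923, 0.3532, 0.2311]
tcp_rot: [-169.9, 4.8, 36.6]
wrist_force: [0.0, 0.1, 0.5]
opening: 0.0557
grasp_force: 0.0
pos [0.3923 0.3532 0.2311] psi 36.61472266998748 slide mm [-261.2631  453.0691    1.0752] yaw rad 0.3894653822607015 alt -2.752127271329092 q6 179.9426820024776 0.05569979933146455 0.0 2.0333
top [[[188, 186, 171], [44, 45, 42], [51, 51, 50], [104, 103, 106], [110, 110, 111], [104, 103, 107], [107, 107, 108], [101, 99, 102], [96, 95, 99], [171, 169, 154]], [[63, 61, 56], [34, 35, 34], [40, 38, 37], [79, 80, 81], [110, 112, 111], [107, 106, 108], [104, 109, 106], [101, 103, 103], [95, 94, 98], [116, 110, 108]]]
side [[[109, 113, 117], [136, 139, 142], [137, 138, 146], [135, 135, 142], [137, 134, 143], [139, 138, 146], [137, 136, 142], [138, 137, 143], [125, 124, 127], [230, 228, 219]], [[118, 121, 124], [138, 142, 145], [138, 141, 142], [136, 138, 142], [135, 138, 144], [140, 142, 145], [140, 140, 147], [132, 134, 142], [152, 148, 146], [239, 237, 232]]]
```

The last joint hit its limit: q6 = q1 − psi + 180. I'll turn back the other way.

```bash
python3 -m handwheel '{"gripper":[0.3,0.3,0.3,0.3,0.3,0.3,0.3,0.3],"slide":[[0,0,0],[0,0,0],[0,0,0],[0,0,0],[0,0,0],[0,0,0],[0,0,0],[0,0,0]],"yaw":[-0.12,-0.12,-0.12,-0.12,-0.12,-0.12,-0.12,-0.12]}'
python3 -c "
from workcell import sensors as s;o=s.get_obs();print(o['q'],o['tcp_rot'],o['ee_pos'])"
```

```text
time: 2.8
ee_pos: [0.3885, 0.3579, 0.2317]
tcp_rot: [-170.4, -5.6, 91.7]
wrist_force: [0.3, -0.2, 0.1]
opening: 0.0554
grasp_force: 0.0
[ 37.21222372   6.29342452  10.88866025  99.24667991  10.1227875
 124.59898235] [-170.3847837    -5.6326976    91.72692206] [0.38848414 0.35790301 0.23165224]
```

The tool is left tilted about 11°, leaning world (−0.17, +0.09). Pushing a reach limit at azimuth −28°, high above the desk, should tip it back radially outward. I'll go there and test.

```bash
python3 -m handwheel '{"gripper":[0.3,0.3,0.3,0.3,0.3,0.3,0.3,0.3],"slide":[[-40,0,-14],[-40,0,-14],[-40,0,-14],[-40,0,-14],[-40,0,-14],[-40,0,-14],[-40,0,-14],[-40,0,-14]],"yaw":[0,0,0,0,0,0,0,0]}'
python3 -m handwheel '{"gripper":[0.3,0.3,0.3,0.3,0.3,0.3],"slide":[[-40,0,-30],[-40,0,-30],[-40,0,-30],[-40,0,-30],[-40,0,-30],[-40,0,-30]],"yaw":[0,0,0,0,0,0]}'
python3 -m handwheel '{"gripper":[0.3,0.3,0.3,0.3,0.3,0.3],"slide":[[0,0,-40],[0,0,-40],[0,0,-40],[0,0,-40],[0,0,0],[0,0,0]],"yaw":[0,0,0,0,0,0]}'
cat > t.py <<'E'
from h import *
from scipy.spatial.transform import Rotation as R
o=sensors.get_obs();z=R.from_euler('xyz',o['tcp_rot'],degrees=True).as_matrix();f=np.radians(o['q'][0]);w=z[:,2]
print('q',o['q'],'pos',o['ee_pos'],'axis rad,tan',w[:2]@[np.cos(f),np.sin(f)],w[:2]@[-np.sin(f),np.cos(f)],'world',w,'rot\n',z,np.hypot(*o['ee_pos'][:2]),np.degrees(np.arctan2(*o['ee_pos'][1::-1])),o['time'])
E
python3 t.py
```

```text
time: 3.47
ee_pos: [0.4144, 0.0329, 0.3099]
tcp_rot: [-170.4, -5.6, 91.4]
wrist_force: [1.8, 0.8, 0.7]
opening: 0.0554
grasp_force: 0.0
time: 3.97
ee_pos: [0.4435, -0.1791, 0.4304]
tcp_rot: [-171.0, -5.3, 91.4]
wrist_force: [-37.3, 15.8, 0.6]
opening: 0.0553
grasp_force: 0.0
time: 4.47
ee_pos: [0.4355, -0.1761, 0.479]
tcp_rot: [-177.2, -2.5, 91.7]
wrist_force: [0.4, -0.4, -0.7]
opening: 0.0558
grasp_force: 0.0
q [-22.7005  14.2292  51.1085 130.469    1.1361  65.5346] pos [ 0.4355 -0.1761  0.479 ] axis rad,tan -0.06259811411265032 0.01982809711526795 world [-0.0501  0.0424 -0.9978] rot
 [[-0.0291  0.9983 -0.0501]
 [ 0.9986  0.0312  0.0424]
 [ 0.0439 -0.0488 -0.9978]] 0.46974428417645175 -22.01122969178053 4.4667
```

```bash
python3 -m handwheel '{"gripper":[0.3,0.3,0.3,0.3,0.3,0.3,0.3],"slide":[[-25,-10,4],[-25,-10,4],[-25,-10,4],[-25,-10,4],[-10,0,-15],[0,0,-15],[0,0,0]],"yaw":[0,0,0,0,0,0,0]}'
python3 t.py
```

```text
time: 5.05
ee_pos: [0.3971, -0.2866, 0.4763]
tcp_rot: [-177.6, -2.1, 91.6]
wrist_force: [0.2, -0.2, 0.3]
opening: 0.0555
grasp_force: 0.0
q [-35.9682  16.9898  54.294  130.4848   0.2535  52.4296] pos [ 0.3971 -0.2866  0.4763] axis rad,tan -0.055481950423426574 0.004423715705646535 world [-0.0423  0.0362 -0.9984] rot
 [[-0.027   0.9987 -0.0423]
 [ 0.9989  0.0286  0.0362]
 [ 0.0373 -0.0413 -0.9984]] 0.48972697687660105 -35.82072224460257 5.05
```

```bash
python3 -m handwheel '{"gripper":[0.3,0.3,0.3,0.3,0.3],"slide":[[0,0,-18],[0,0,-18],[0,0,-18],[0,0,-18],[0,0,0]],"yaw":[0,0,0,0,0]}'
python3 t.py
```

```text
time: 5.47
ee_pos: [0.388, -0.2799, 0.5017]
tcp_rot: [179.8, -0.2, 91.7]
wrist_force: [0.2, -0.6, -0.2]
opening: 0.0555
grasp_force: 0.0
q [-35.9501  14.7933  55.3547 130.4986   0.2411  52.3894] pos [ 0.388  -0.2799  0.5017] axis rad,tan 0.0010965806668197977 0.0042081688302022585 world [ 0.0034  0.0028 -1.    ] rot
 [[-0.029   0.9996  0.0034]
 [ 0.9996  0.029   0.0028]
 [ 0.0027  0.0034 -1.    ]] 0.4783998354060909 -35.80642685062417 5.4667
```

The tool is vertical again (0.25°). Descending and turning to the short tube's heading.

```bash
python3 -m handwheel '{"gripper":[0.3,0.3,0.3,0.3,0.3,0.3,0.3,0.3],"slide":[[0,0,25],[0,0,25],[0,0,35],[0,0,35],[0,0,35],[0,0,35],[0,0,35],[0,0,35]],"yaw":[0.12,0.12,0.12,0.12,0.12,0.12,0.12,0.12]}'
python3 -m handwheel '{"gripper":[0.3,0.3,0.3,0.3,0.3],"slide":[[0,0,35],[0,0,15],[0,0,0],[0,0,0],[0,0,0]],"yaw":[0.12,0.12,0.12,0.03,0]}'
python3 -c "
from h import *
go([.4528,-.1663],14.3,.12)"; python3 t.py | head -1
```

```text
time: 6.13
ee_pos: [0.3884, -0.2792, 0.2377]
tcp_rot: [-179.7, -0.2, 36.3]
wrist_force: [0.7, 0.4, 0.7]
opening: 0.0557
grasp_force: 0.0
time: 6.55
ee_pos: [0.3885, -0.279, 0.189]
tcp_rot: [-179.7, -0.0, 14.2]
wrist_force: [-0.7, 0.7, -0.0]
opening: 0.055
grasp_force: 0.0
pos [ 0.3885 -0.279   0.189 ] psi 14.248345685436123 slide mm [ 90.0225 -93.4471  69.016 ] yaw rad -0.0009015378620005015 alt 3.1406911157277926 q6 129.92474104492845 0.055015644177946 0.0 6.55
q [-35.8263  -5.2324  -4.806   90.6733   0.2397 129.9247] pos [ 0.3885 -0.279   0.189 ] axis rad,tan -0.004308802261827981 0.004183917305256578 world [-0.001   0.0059 -1.    ] rot
```

Run:
```python
from h import *
T=camera("top");S=camera("side")
# silhouette fit of inspection camera housing (grey) in both views
def box(x,y,yaw,o=0):
    c,s=np.cos(yaw),np.sin(yaw); P=[]
    for a in(-.022,.022):
        for b in(-.026,.026):
            for z in(.178,.222): P.append([x+c*(a+o)-s*b,y+s*(a+o)+c*b,z])
    return P
m={}
for n,c,w in(("top",T,(435,175,460,200)),("side",S,(444,250,474,285))):
    i=c["img"].astype(int); lo,hi=(85,125) if n=="top" else (85,160)
    g=((i.max(2)-i.min(2))<18)&(i.mean(2)>55)&(i.mean(2)<(130 if n=="top" else 165)); M=np.zeros(g.shape,np.uint8); u,v,U,V=w; M[v:V,u:U]=g[v:V,u:U]
    k,l,st,ce=cv2.connectedComponentsWithStats(M); j=1+np.argmax(st[1:,4]); m[n]=(l==j).astype(np.uint8); print(n,st[j],ce[j], cv2.minAreaRect(np.argwhere(l==j)[:,::-1].astype(np.float32)))
def cost(w):
    t=0
    for n,c,k in(("top",T,3),("side",S,5)):
        q=cv2.convexHull(((proj(c,box(*w[:3]))+w[k:k+2])*16).astype(np.float32)).astype(np.int32)
        A=np.zeros((400,640),np.float32);cv2.fillPoly(A,[q],1,shift=4); A=cv2.GaussianBlur(A,(0,0),.8)
        t+=((A-cv2.GaussianBlur(m[n].astype(np.float32),(0,0),.8))**2).sum()
    return t
from scipy.optimize import minimize,differential_evolution as DE
r=DE(lambda w:cost([*w,0,0,0,0]),[(.45,.65),(-.5,-.3),(-2.4,-.8)],seed=1,maxiter=80,tol=1e-6); print(r.x,np.degrees(r.x[2]),r.fun)
r2=DE(cost,[(.45,.65),(-.5,-.3),(-2.4,-.8)]+[(-.8,.8)]*4,seed=1,maxiter=120,tol=1e-6); print(r2.x,np.degrees(r2.x[2]),r2.fun)
# base disc centre at z~.008
d=np.array([[75,192]])/6-.4+[418,165]; e=np.array([104,523-300])/4.286-.4+[415,240]
print("disc tri",tri(T,S,d[0],e), "lens tri", tri(T,S,np.array([118,128])/6-.4+[418,165],np.array([126,85])/4.286-.4+[415,240]))
```

```text
top [435 175  25  25 284] [445.6937 186.1056] ((443.899658203125, 185.68685913085938), (18.882352828979492, 28.235294342041016), 61.927513122558594)
side [444 250  30  35 534] [456.8034 262.3502] ((458.5, 267.0), (34.0, 29.0), 90.0)
[ 0.5635 -0.4549 -1.3965] -80.01334376513849 214.03207397460938
[ 0.5638 -0.455  -1.3346 -0.3398  0.5755 -0.7692 -0.0623] -76.46903349898817 211.07020568847656
disc tri [ 0.559  -0.4519  0.0033] lens tri [ 0.5579 -0.4254  0.1874]
```

```bash
python3 -m handwheel '{"gripper":[0.3,0.3,0.3,0.3,0.3,0.3],"slide":[[22.5,-23.4,17],[22.5,-23.4,17],[22.5,-23.4,17],[22.5,-23.3,18],[0,0,0],[0,0,0]],"yaw":[0,0,0,0,0,0]}'
python3 -c "
from h import *
go([.4528,-.1663],14.3,.005)
c=camera('top');s=camera('side')
m=np.zeros((360,800,3),np.uint8)
m[:,:400]=cv2.resize(c['img'][197:242,330:380,::-1],(400,360),interpolation=cv2.INTER_CUBIC)
m[:,400:]=cv2.resize(s['img'][225:288,320:390,::-1],(400,360),interpolation=cv2.INTER_CUBIC)
cv2.imwrite('pics/h1.png',m)"
```

```text
time: 7.15
ee_pos: [0.4529, -0.1647, 0.1203]
tcp_rot: [-179.6, 0.0, 14.6]
wrist_force: [-0.3, -0.6, 1.4]
opening: 0.0558
grasp_force: 0.0
pos [ 0.4529 -0.1647  0.1203] psi 14.57252416578901 slide mm [ -0.4713   1.4948 115.2759] yaw rad 0.004756443984269081 alt -3.1368362096055242 q6 145.27082433414108 0.05580895839274725 0.0 7.15
```

```bash
python3 -m handwheel '{"gripper":[0.3,0.3,0.3,0.3,0.3,0.3],"slide":[[0,1,30],[0,0.5,30],[0,0,30],[0,0,15],[0,0,10],[0,0,0]],"yaw":[0,0,0,0,0,0]}'
python3 -m handwheel '{"gripper":[-1,-1,-1,-1,-1,-1,-1,-1],"slide":[[0,0,0],[0,0,0],[0,0,0],[0,0,0],[0,0,0],[0,0,0],[0,0,0],[0,0,0]],"yaw":[0,0,0,0,0,0,0,0]}' 30
python3 -m handwheel '{"gripper":[-1,-1,-1,-1],"slide":[[0,0,-20],[0,0,-25],[0,0,-25],[0,0,0]],"yaw":[0,0,0,0]}' 
python3 -c "
from h import *
go([.4816,.0949],85.8,.08)
c=camera('top');cv2.imwrite('pics/g1.png',c['img'][:,:,::-1])"
```

```text
time: 7.75
ee_pos: [0.4522, -0.1677, 0.0049]
tcp_rot: [-179.6, 0.0, 14.2]
wrist_force: [-0.1, 0.6, -0.3]
opening: 0.0553
grasp_force: 0.0
time: 8.42
ee_pos: [0.4542, -0.1675, 0.0077]
tcp_rot: [-179.8, -0.2, 14.3]
wrist_force: [-0.8, -1.2, 5.7]
opening: 0.0172
grasp_force: 30.2
time: 8.75
ee_pos: [0.4555, -0.1682, 0.0815]
tcp_rot: [-179.9, -0.4, 14.3]
wrist_force: [0.6, -0.3, 0.2]
opening: 0.0173
grasp_force: 29.4
pos [ 0.4555 -0.1682  0.0815] psi 14.326925555362394 slide mm [  90.3778 -248.4713    1.4805] yaw rad -1.2474404755819437 alt 1.8941521780078494 q6 145.23730357023524 0.017264079962173762 29.40165102481842 8.75
```

```bash
python3 -m handwheel '{"gripper":[-1,-1,-1,-1,-1,-1,-1,-1],"slide":[[11.3,-31,0],[11.3,-31,0],[11.3,-31,0],[11.3,-31,0],[11.3,-31,0],[11.3,-31,0],[11.3,-31,0],[11.3,-31,0]],"yaw":[0,0,0,0,0,0,0,0]}' 
python3 -m handwheel '{"gripper":[-1,-1,-1,-1,-1,-1,-1,-1],"slide":[[0,0,0],[0,0,0],[0,0,0],[0,0,0],[0,0,0],[0,0,0],[0,0,0],[0,0,0]],"yaw":[-0.12,-0.12,-0.12,-0.12,-0.12,-0.12,-0.12,-0.12]}' 
python3 -m handwheel '{"gripper":[-1,-1,-1,-1,-1],"slide":[[0,0,20],[0,0,20],[0,0,0],[0,0,0],[0,0,0]],"yaw":[-0.12,-0.12,-0.047,0,0]}'
python3 - <<'E'
from h import *
go([.4816,.0949],85.8,.012)
c=camera('top');s=camera('side')
m=np.zeros((600,800,3),np.uint8)
m[:,:400]=cv2.resize(c['img'][185:240,270:307,::-1],(400,600),interpolation=cv2.INTER_CUBIC)
m[:,400:]=cv2.resize(s['img'][165:228,250:320,::-1],(400,600),interpolation=cv2.INTER_CUBIC)
cv2.imwrite('pics/p1.png',m)
E
```

```text
time: 9.47
ee_pos: [0.479, 0.097, 0.0768]
tcp_rot: [-179.7, -0.0, 14.3]
wrist_force: [2.2, -0.9, 0.0]
opening: 0.017
grasp_force: 29.5
time: 10.13
ee_pos: [0.4791, 0.0953, 0.0766]
tcp_rot: [-179.8, -0.3, 69.7]
wrist_force: [-0.4, -0.2, -1.1]
opening: 0.0171
grasp_force: 29.5
time: 10.55
ee_pos: [0.4792, 0.0955, 0.0371]
tcp_rot: [-179.9, -0.3, 85.7]
wrist_force: [0.2, 0.3, -0.3]
opening: 0.017
grasp_force: 29.6
pos [0.4792 0.0955 0.0371] psi 85.65856638148875 slide mm [-0.4244  2.4267 25.088 ] yaw rad -0.0024684823160307954 alt 3.139124171273762 q6 105.42573361624902 0.016994515833311803 29.558610320091248 10.55
```

View pics/p1.png

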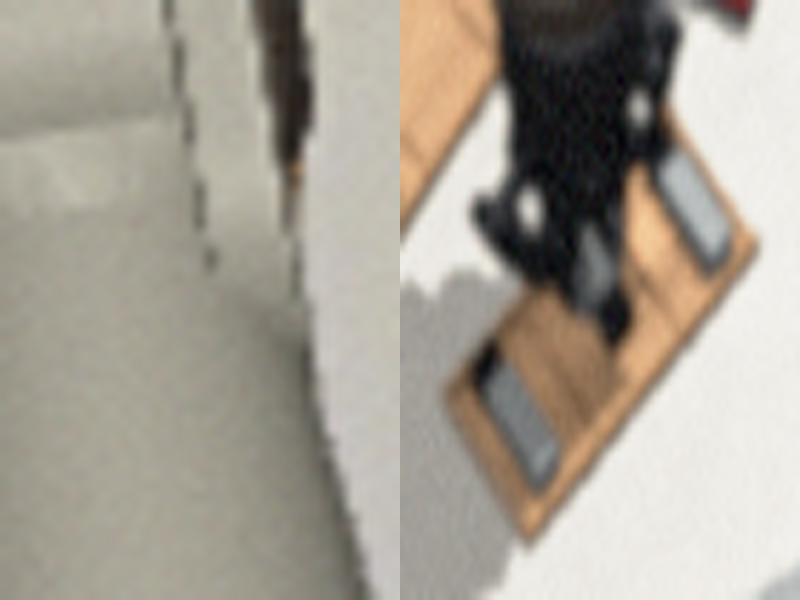

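The top view is blocked by the arm. The side view shows the tube held over the gap, with its cap end reaching crop (612,347)–(631,318). I'll compare that with the prediction.

Run:
```python
from h import *
s=camera('side'); 
def loc(x,y,yaw,pts):
    c,t=np.cos(yaw),np.sin(yaw); return [[x+c*a-t*b,y+t*a+c*b,z] for a,b,z in pts]
off=np.array([.13,.52])
f=lambda p:((proj(s,p)+off+.5-[250,165])*[5.714,9.524]+[400,0])
zb=.0371-.0077
for d in(-.004,0,.004): print(d,f(loc(.4792,.0949+d,np.radians(-4.2),[(a,-.03,z) for a in(-.009,.009) for z in(zb,zb+.02)])).round(0).tolist())
print("rail inner ends",f(loc(.4816,.0949,np.radians(-4.2),[(-.085,-.038,.013),(.085,-.038,.013)])).round().tolist())
i=s['img']; 
for v in range(194,206): print(v,i[v,282:296].mean(1).astype(int))
```

```text
-0.004 [[626.0, 379.0], [623.0, 347.0], [651.0, 347.0], [649.0, 315.0]]
0 [[621.0, 372.0], [618.0, 340.0], [646.0, 340.0], [643.0, 308.0]]
0.004 [[615.0, 365.0], [613.0, 333.0], [640.0, 333.0], [638.0, 301.0]]
rail inner ends [[529.0, 547.0], [762.0, 245.0]]
194 [ 82 102 118 118 103  73  80 105 116 115 107 118 144 157]
195 [ 70  93  97  87  64  48  49  72 100 122 125 122 131 140]
196 [ 70  76  69  54  32  29  25  46  86 127 151 143 142 140]
197 [ 75  72  50  31  31  23  28  32  76 124 154 161 156 150]
198 [104  94  68  36  23  27  18  23  69 124 152 163 167 169]
199 [119 114  87  56  35   5  28  51  95 134 156 169 174 176]
200 [134 123 107  77  44  36  53 100 129 155 168 175 175 176]
201 [122 115 112  92  74  66  98 133 160 172 174 178 176 168]
202 [126 122 117 107  91  97 127 157 168 177 179 175 172 162]
203 [114 117 109 112 105 113 137 161 171 175 178 170 154 133]
204 [119 107 111 105 105 110 119 139 160 168 162 144 126 131]
205 [114 113 109 112 110 110 120 141 153 152 139 130 146 181]
```

```bash
python3 -m handwheel '{"gripper":[-1,-1,-1],"slide":[[-6,2.4,10],[0,0,0],[0,0,0]],"yaw":[0,0,0]}'
cat > ov.py <<'E'
from h import *
import sys
def loc(x,y,yaw,pts):
    c,t=np.cos(yaw),np.sin(yaw); return [[x+c*a-t*b,y+t*a+c*b,z] for a,b,z in pts]
def run(tray,L,W,zoff,win,out,K=11,off=(.13,.52)):
    s=camera('side'); o=sensors.get_obs(); p=o['ee_pos']; u,v,U,V=win
    big=cv2.resize(s['img'][v:V,u:U,::-1],None,fx=K,fy=K,interpolation=cv2.INTER_CUBIC)
    def dr(P,col):
        q=(proj(s,P)+np.array(off)+.5-[u,v])*K-.5
        cv2.polylines(big,[np.round(q).astype(np.int32)],True,col,1)
    yaw=np.radians(tray[2]); R=lambda a,b,z:[(a,b,z),(-a,b,z),(-a,-b,z),(a,-b,z)]
    dr(loc(*tray[:2],yaw,R(.085,W/2,.013)),(255,0,0)); dr(loc(*tray[:2],yaw,R(.085,W/2-.004,.013)),(255,0,255))
    ty=np.radians(o['tcp_rot'][2]-90)
    for z,c in((0,(0,255,0)),(.02,(0,0,255))): dr(loc(p[0],p[1],ty,R(.009,L/2,p[2]-zoff+z)),c)
    cv2.imwrite(out,big); print(big.shape,p,o['tcp_rot'],o['time'])
E
python3 -c "
from ov import *
run((.4816,.0949,-4.2),.06,.076,.0077,(255,168,318,223),'pics/p2.png')"
```

```text
time: 10.95
ee_pos: [0.481, 0.089, 0.0267]
tcp_rot: [-179.9, -0.3, 85.7]
wrist_force: [-0.9, 0.8, -0.6]
opening: 0.0173
grasp_force: 29.6
(605, 693, 3) [0.4812 0.0891 0.0271] [-179.908    -0.3092   85.7205] 11.0
```

View pics/p2.png

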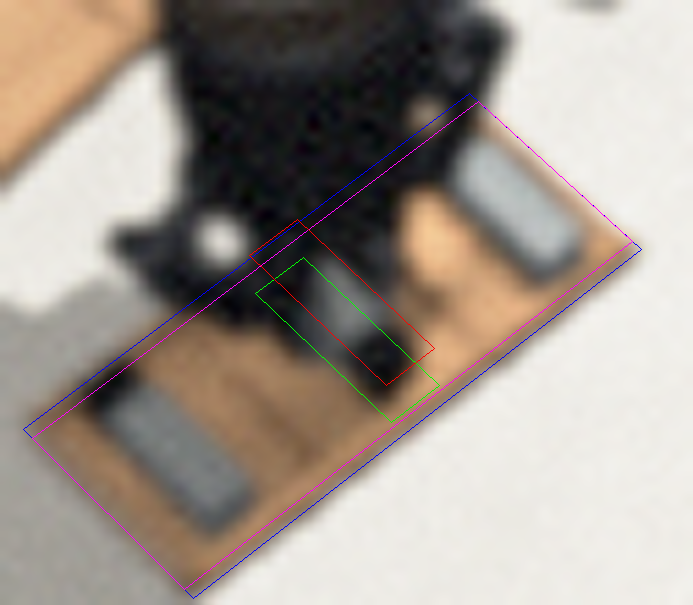

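The tray outline matches. Held cap end at (382,398), kept ends at (210,535) and (543,280): by the kept tubes as template, the held tube sits about 6 mm too far toward −y. That agrees with the top-only fit, so I'll undo the shift, lower and release.

```bash
python3 -m handwheel '{"gripper":[-1,-1,-1,-1,-1,-1],"slide":[[6.3,0.5,0],[0,0,4],[0,0,4],[0,0,4],[0,0,3],[0,0,0]],"yaw":[0,0,0,0,0,0]}' 
python3 -m handwheel '{"gripper":[-0.1,-0.1,-0.1,-0.1],"slide":[[0,0,0],[0,0,0],[0,0,0],[0,0,0]],"yaw":[0,0,0,0]}' 
python3 -m handwheel '{"gripper":[-0.1,-0.1,-0.1,-0.1,-0.1,-0.1],"slide":[[0,0,-10],[0,0,-30],[0,0,-30],[0,0,-30],[0,0,-30],[0,0,0]],"yaw":[0,0,0,0,0,0]}' 
python3 -c "
from h import *
go([.4626,-.0535],159.6,.14)"
```

```text
time: 11.5
ee_pos: [0.4818, 0.0956, 0.0115]
tcp_rot: [-179.9, -0.3, 85.8]
wrist_force: [0.5, -0.1, -0.7]
opening: 0.0171
grasp_force: 29.6
time: 11.83
ee_pos: [0.4825, 0.0957, 0.0127]
tcp_rot: [-180.0, -0.3, 85.8]
wrist_force: [-0.6, -0.2, -0.5]
opening: 0.0387
grasp_force: 0.0
time: 12.33
ee_pos: [0.4846, 0.0954, 0.1495]
tcp_rot: [179.6, -0.5, 85.8]
wrist_force: [1.1, 0.4, 0.4]
opening: 0.0384
grasp_force: 0.0
pos [0.4846 0.0954 0.1495] psi 85.76339874412095 slide mm [-150.1211  -10.9573    9.5098] yaw rad -1.2886918003972692 alt 1.852900853192524 q6 105.19196167709492 0.03844768164092631 0.0 12.3333
```

```bash
python3 -m handwheel '{"gripper":[0.3,0.3,0.3,0.3,0.3,0.3,0.3,0.3],"slide":[[-30,-2.2,0],[-30,-2.2,0],[-30,-2.2,0],[-30,-2.2,0],[-30,-2.2,0],[0,0,0],[0,0,0],[0,0,0]],"yaw":[0,0,0,0,0,-0.12,-0.12,-0.12]}' 
python3 -m handwheel '{"gripper":[0.3,0.3,0.3,0.3,0.3,0.3,0.3,0.3],"slide":[[0,0,0],[0,0,0],[0,0,0],[0,0,0],[0,0,0],[0,0,0],[0,0,0],[0,0,0]],"yaw":[-0.12,-0.12,-0.12,-0.12,-0.12,-0.12,-0.12,-0.09]}'
python3 - <<'E'
from h import *
for _ in range(1): T=camera('top')
S=camera('side')
go([.463,-.053],159.6,.008)
def seg(c,win,name):
    u,v,U,V=win; g=c['img'][v:V,u:U].astype(int); sat=g.max(2)-g.min(2)
    M=((sat<40)&(g.mean(2)<250)).astype(np.uint8)
    k,l,st,ce=cv2.connectedComponentsWithStats(M,connectivity=4)
    for j in range(1,k):
        if 15<st[j,4]<400: 
            r=cv2.minAreaRect(np.argwhere(l==j)[:,::-1].astype(np.float32)); print(name,st[j],ce[j]+[u,v],np.round(r[1],1),round(r[2],1))
seg(T,(276,191,299,236),"top"); seg(S,(262,180,310,220),"side")
cv2.imwrite('pics/after1.png',T['img'][:,:,::-1])
m=np.zeros((600,800,3),np.uint8)
print(T['img'][205:224,276:299].max(2)-T['img'][205:224,276:299].min(2))
E
```

```text
time: 13.0
ee_pos: [0.4603, -0.0545, 0.1424]
tcp_rot: [179.9, -0.3, 106.6]
wrist_force: [0.2, 0.2, 0.5]
opening: 0.0555
grasp_force: 0.0
time: 13.67
ee_pos: [0.4604, -0.0538, 0.1424]
tcp_rot: [179.7, -0.1, 160.0]
wrist_force: [0.3, 0.0, 0.0]
opening: 0.0553
grasp_force: 0.0
pos [ 0.4604 -0.0538  0.1423] psi 159.76455231155742 slide mm [ -2.137    1.6131 134.271 ] yaw rad 0.002871979628444658 alt -3.1387206739613487 q6 13.383103573974752 0.05570540749479196 0.0 13.7667
top [ 0  0  3 18 28] [276.3929 197.75  ] [17.  2.] 90.0
top [ 4  2 16  6 82] [287.7805 195.3902] [ 5. 15.] 90.0
top [ 18   2   5  43 126] [296.6984 219.8254] [42.  4.] 90.0
top [ 1 19 17  7 85] [285.2235 212.7529] [16.   5.3] 5.7
top [ 0 34 16  7 83] [283.5542 228.0361] [15.3  5.1] 4.8
top [ 0 43 14  2 19] [281.3158 234.7368] [13.  1.] 0.0
side [ 0 32  8  8 36] [264.3333 216.6667] [9.9 4.9] 45.0
[[ 16  65 102 106 101 101  99  99  99  98  93  86  83  76  75  72  75  82
   82  88  79  27  10]
 [ 18  59 103 106 105 102 102  94 101 100 103 100  91  86  85  89 100 102
  103  84  79  23  13]
 [ 25  63 101 110 106 103  97  99 
[... 915 characters left out ...]
 93  74  12   8   9]
 [ 53  98 106 107 110 103 103 106 102 109 105 105  99  97  69  62  68  99
   92  62  11   8   9]
 [ 59  91 101 103 103 103 102 103 104 107 105 101  97 101  96  95 102 101
   99  48   9  10   9]
 [ 63  79  88  93  92  97  97  98 104 100 102  99  94  97  98  95  96 104
   92  41   9   7  10]
 [ 84  97 104  96  95  90  84  87  80  82  85  89  83  86  90  95  97  98
   87  31   7   7  11]
 [ 89  99 103 105 103 103 100 102 104 106 103 100  97  90  88  85  80  82
   76  23   6  10   8]
 [ 99 102 105 102 106 102 101 106 110 102 103  97  95 100 101  95  99 100
   95  29  10  12  12]
 [100 105 109 105 102 104 105 106 104 102 104 100  98 102 104  97  99  85
   78  15   8   9  11]]
```

The short tube lies within about 1 mm of the kept tubes' line (top centroid (285.2,212.8)), parallel to them. Now the long one.

```bash
python3 -m handwheel '{"gripper":[0.3,0.3,0.3,0.3,0.3,0.3,0.3],"slide":[[-2.1,1.6,25],[0,0,30],[0,0,30],[0,0,30],[0,0,13],[0,0,6],[0,0,0]],"yaw":[0,0,0,0,0,0,0]}'
python3 -m handwheel '{"gripper":[-1,-1,-1,-1,-1,-1,-1,-1],"slide":[[0,0,0],[0,0,0],[0,0,0],[0,0,0],[0,0,0],[0,0,0],[0,0,0],[0,0,0]],"yaw":[0,0,0,0,0,0,0,0]}' 30
python3 -c "
from h import *
go([.488,.2666],94.2,.08)"
python3 -m handwheel '{"gripper":[-1,-1,-1,-1,-1],"slide":[[0,0,-20],[0,0,-25],[0,0,-25],[0,0,-20],[0,0,0]],"yaw":[0,0,0,0,0]}' 
python3 -c "
from h import *
go([.488,.2666],94.2,.08)"
```

```text
time: 14.35
ee_pos: [0.4621, -0.0522, 0.0068]
tcp_rot: [179.7, -0.2, 159.5]
wrist_force: [-0.3, -0.1, -0.3]
opening: 0.0555
grasp_force: 0.0
time: 15.02
ee_pos: [0.4638, -0.0524, 0.0092]
tcp_rot: [179.7, 0.0, 159.7]
wrist_force: [-1.5, 0.8, 7.4]
opening: 0.0169
grasp_force: 30.1
pos [ 0.4638 -0.0524  0.0092] psi 159.6584335534077 slide mm [ 88.2207 307.4607 -70.813 ] yaw rad 1.1424651887048956 alt -1.9991274648848976 q6 13.70911786801913 0.016905414855469054 30.06723940372467 15.0167
time: 15.43
ee_pos: [0.4649, -0.053, 0.1024]
tcp_rot: [179.6, 0.2, 159.7]
wrist_force: [0.3, -0.9, -0.6]
opening: 0.017
grasp_force: 29.5
pos [ 0.4649 -0.053   0.1024] psi 159.66162852084344 slide mm [ 89.4376 307.7075  22.3675] yaw rad 1.1425209514061434 alt -1.9990717021836497 q6 13.643667761563941 0.017010541742003737 29.462094604969025 15.4333
```

```bash
python3 -m handwheel '{"gripper":[-1,-1,-1,-1,-1,-1,-1,-1],"slide":[[11,38,0],[11,38,0],[11,38,0],[11,38,0],[11,38,0],[11,38,0],[11,38,0],[11,38,0]],"yaw":[0,0,0,0,0,0,0,0]}' 
python3 -m handwheel '{"gripper":[-1,-1,-1,-1,-1,-1,-1,-1],"slide":[[1,3.7,0],[0,0,0],[0,0,0],[0,0,0],[0,0,0],[0,0,0],[0,0,0],[0,0,0]],"yaw":[0,0.12,0.12,0.12,0.12,0.12,0.12,0.12]}' 
python3 -m handwheel '{"gripper":[-1,-1,-1,-1,-1,-1],"slide":[[0,0,20],[0,0,20],[0,0,22],[0,0,0],[0,0,0],[0,0,0]],"yaw":[0.12,0.12,0.062,0,0,0]}'
python3 - <<'E'
from h import *
go([.488,.2666],94.2,.0135)
E
```

```text
time: 16.1
ee_pos: [0.4856, 0.265, 0.0992]
tcp_rot: [179.7, -0.1, 159.7]
wrist_force: [1.2, 0.0, 0.4]
opening: 0.0171
grasp_force: 29.5
time: 16.77
ee_pos: [0.4862, 0.2664, 0.0991]
tcp_rot: [179.9, -0.3, 111.2]
wrist_force: [-0.1, -0.1, -0.4]
opening: 0.0174
grasp_force: 29.6
time: 17.27
ee_pos: [0.4866, 0.2671, 0.0385]
tcp_rot: [180.0, -0.3, 94.4]
wrist_force: [-0.2, -0.2, -0.6]
opening: 0.0173
grasp_force: 29.6
pos [0.4866 0.2671 0.0385] psi 94.37062908927732 slide mm [-0.6397  1.3303 25.0077] yaw rad 0.0029780394075684564 alt -3.1386146141822246 q6 114.24345950380672 0.01728579911208956 29.593326151371002 17.2667
```

```bash
python3 -m handwheel '{"gripper":[-1,-1,-1,-1,-1,-1],"slide":[[-0.6,1.3,8],[0,0,8],[0,0,5],[0,0,4],[0,0,0],[0,0,0]],"yaw":[0,0,0,0,0,0]}' 
python3 -m handwheel '{"gripper":[-0.1,-0.1,-0.1,-0.1],"slide":[[0,0,0],[0,0,0],[0,0,0],[0,0,0]],"yaw":[0,0,0,0]}' 
python3 -m handwheel '{"gripper":[-0.1,-0.1,-0.1,-0.1,-0.1,-0.1],"slide":[[0,0,-10],[0,0,-30],[0,0,-30],[0,0,-30],[0,0,-30],[0,0,0]],"yaw":[0,0,0,0,0,0]}' 
python3 -c "
from h import *
go([.4407+.0008,-.2523+.0015],10.5,.16)"
```

```text
time: 17.77
ee_pos: [0.4875, 0.2667, 0.0122]
tcp_rot: [-180.0, -0.3, 94.3]
wrist_force: [0.1, 0.2, -0.6]
opening: 0.0171
grasp_force: 30.1
time: 18.1
ee_pos: [0.4876, 0.2667, 0.0124]
tcp_rot: [-180.0, -0.3, 94.2]
wrist_force: [-0.0, -0.3, 0.4]
opening: 0.0382
grasp_force: 0.0
time: 18.6
ee_pos: [0.4896, 0.267, 0.1497]
tcp_rot: [179.5, -0.5, 94.2]
wrist_force: [0.8, 0.2, 0.6]
opening: 0.0385
grasp_force: 0.0
pos [0.4896 0.267  0.1497] psi 94.24877892559911 slide mm [-512.8167  -86.3415  -10.2564] yaw rad 1.4616919367765437 alt -1.6799007168132496 q6 114.20957070620173 0.038527520963055874 0.0 18.6
```

```bash
python3 -m handwheel '{"gripper":[0.3,0.3,0.3,0.3,0.3,0.3,0.3],"slide":[[-36.6,-6.2,0],[-36.6,-6.2,0],[-36.6,-6.2,0],[-36.6,-6.2,0],[-36.6,-6.2,0],[-36.6,-6.2,0],[-36.6,-6.2,0]],"yaw":[0,0,0,0,0,0,0]}' 
python3 -m handwheel '{"gripper":[0.3,0.3,0.3,0.3,0.3,0.3,0.3,0.3],"slide":[[-36.6,-6.2,0],[-36.6,-6.2,0],[-36.6,-6.2,0],[-36.6,-6.2,0],[-36.6,-6.2,0],[-36.6,-6.2,0],[-36.6,-6.2,0],[0,0,0]],"yaw":[0,0,0,0,0,0,0,0.12]}' 
python3 -m handwheel '{"gripper":[0.3,0.3,0.3,0.3,0.3,0.3,0.3,0.3],"slide":[[0,0,0],[0,0,0],[0,0,0],[0,0,0],[0,0,0],[0,0,0],[0,0,0],[0,0,0]],"yaw":[0.12,0.12,0.12,0.12,0.12,0.12,0.12,0.12]}' 
python3 -m handwheel '{"gripper":[0.3,0.3,0.3,0.3,0.3],"slide":[[0,0,0],[0,0,0],[0,0,0],[0,0,0],[0,0,0]],"yaw":[0.12,0.12,0.12,0.025,0]}'
python3 - <<'E'
from h import *
go([.442,-.251],10.5,.009)
T=camera('top')
g=T['img'][180:245,218:305].astype(int); M=((g.max(2)-g.min(2))<40)&(g.mean(2)<160)
M2=((g.max(2)-g.min(2))<40).astype(np.uint8)
k,l,st,ce=cv2.connectedComponentsWithStats(M2,connectivity=4)
for j in range(1,k):
    if 40<st[j,4]<250: r=cv2.minAreaRect(np.argwhere(l==j)[:,::-1].astype(np.float32));print(st[j],ce[j]+[218,180],np.round(r[1],1),r[2])
E
```

```text
time: 19.18
ee_pos: [0.4628, 0.0057, 0.1418]
tcp_rot: [179.9, -0.3, 94.3]
wrist_force: [0.3, 0.0, 0.7]
opening: 0.0558
grasp_force: 0.0
time: 19.85
ee_pos: [0.4381, -0.2565, 0.1398]
tcp_rot: [-180.0, -0.2, 87.5]
wrist_force: [0.3, 0.2, -0.2]
opening: 0.0557
grasp_force: 0.0
time: 20.52
ee_pos: [0.439, -0.2515, 0.1402]
tcp_rot: [-179.7, -0.2, 32.0]
wrist_force: [-0.1, 0.2, -0.1]
opening: 0.0555
grasp_force: 0.0
time: 20.93
ee_pos: [0.439, -0.2515, 0.14]
tcp_rot: [-179.7, -0.0, 10.4]
wrist_force: [-0.4, -0.6, -0.4]
opening: 0.0557
grasp_force: 0.0
pos [ 0.439  -0.2515  0.14  ] psi 10.391727654318084 slide mm [  3.0228   0.0773 130.9892] yaw rad -0.0018897089210068124 alt 3.1397029446687865 q6 139.65673230361608 0.055740271490847655 0.0 20.9333
[  9  12  27   7 138] [240.0652 194.9783] [ 5.3 26.2] 87.1375961303711
[62 13 16  6 81] [287.7407 195.4198] [ 5. 15.] 90.0
[  9  28  28   6 145] [240.1724 210.1793] [ 5. 27.] 90.0
[59 30 17  7 85] [285.1765 212.6941] [16.3  5.2] 6.34019136428833
[  8  43  28   6 141] [239.8156 225.5035] [ 5. 27.] 90.0
[58 45 16  7 83] [283.5542 228.0361] [15.3  5.1] 4.763641834259033
```

Placement centroids are good: long within 1 mm, short within 2 mm. I'll use the last picture for a combined check of the trays and the inspection-camera wireframe.

```bash
python3 -m handwheel '{"gripper":[0.3,0.3,0.3,0.3,0.3,0.3,0.3],"slide":[[3,0,25],[0,0,30],[0,0,30],[0,0,25],[0,0,13],[0,0,5],[0,0,0]],"yaw":[0,0,0,0,0,0,0]}'
python3 -m handwheel '{"gripper":[-1,-1,-1,-1,-1,-1,-1,-1],"slide":[[0,0,0],[0,0,0],[0,0,0],[0,0,0],[0,0,0],[0,0,0],[0,0,0],[0,0,0]],"yaw":[0,0,0,0,0,0,0,0]}' 30
python3 - <<'E'
from h import *
T=camera('top');S=camera('side')
X,Y,W=.562,-.4535,np.radians(-78)
def P(a,b,z): return [X+np.cos(W)*a-np.sin(W)*b,Y+np.sin(W)*a+np.cos(W)*b,z]
m=np.zeros((600,800,3),np.uint8)
for n,c,win,K,o in(("t",T,(418,165,468,215),8,(0,0)),("s",S,(418,238,478,298),6.6667,(0,1))):
    u,v,U,V=win; b=cv2.resize(c['img'][v:V,u:U,::-1],(400,400),interpolation=cv2.INTER_CUBIC)
    off=(-.4,-.3) if n=="t" else(.1,.5)
    def dr(Q,col,cl=True): cv2.polylines(b,[np.round((proj(c,Q)+off+.5-[u,v])*K-.5).astype(np.int32)],cl,col,1)
    for z,col in((.222,(0,0,255)),(.178,(0,255,0))): dr([P(s*.022,t*.026,z) for s,t in((1,1),(1,-1),(-1,-1),(-1,1))],col)
    dr([P(.038*np.cos(t),.038*np.sin(t),.006) for t in np.linspace(0,6.28,40)],(255,0,0))
    dr([P(0,0,.2),P(-.034,0,.2)],(0,255,255),False)
    dr([P(-.034,.014*np.cos(t),.2+.014*np.sin(t)) for t in np.linspace(0,6.28,30)],(255,0,255))
    m[:400,400*(n=="s"):400+400*(n=="s")]=b
m[400:,:260]=cv2.resize(T['img'][184:240,220:300,::-1],(260,200),interpolation=cv2.INTER_CUBIC)
m[400:,260:520]=cv2.resize(S['img'][145:225,220:320,::-1],(260,200),interpolation=cv2.INTER_CUBIC)
m[400:,520:]=cv2.resize(S['img'][170:222,255:317,::-1],(280,200),interpolation=cv2.INTER_CUBIC)
cv2.imwrite('pics/last.png',m)
E
```

```text
time: 21.57
ee_pos: [0.4412, -0.2498, 0.0106]
tcp_rot: [-179.6, 0.1, 10.4]
wrist_force: [-0.4, 0.4, -0.2]
opening: 0.0557
grasp_force: 0.0
time: 22.23
ee_pos: [0.4427, -0.2507, 0.013]
tcp_rot: [-179.8, -0.1, 10.3]
wrist_force: [-0.7, 0.8, 7.4]
opening: 0.0168
grasp_force: 31.0
```

View pics/last.png

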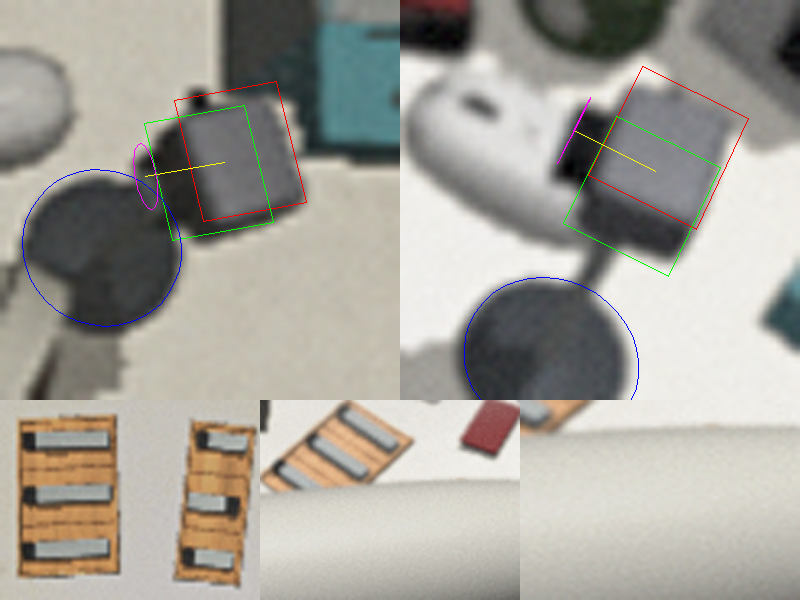

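The trays look right: both new tubes lie flat between their kept neighbours, at (70,494) and (213,505). The wireframe matches the housing with yaw near −76° and the lens front about 36 mm from the axis. That puts the view point near (0.525, −0.302). Lifting the mid tube.

```bash
python3 -m handwheel '{"gripper":[-1,-1,-1,-1,-1,-1,-1,-1],"slide":[[0,0,-15],[0,0,-30],[0,0,-35],[0,0,-35],[0,0,-35],[0,0,-30],[0,0,-10],[0,0,0]],"yaw":[0,0,0,0,0,0,0,-0.065]}' 
python3 -c "
from h import *
go([.525,-.302],14,.2025)"
```

```text
time: 23.0
ee_pos: [0.4431, -0.2519, 0.2052]
tcp_rot: [-179.9, -0.3, 14.0]
wrist_force: [-0.4, -0.2, -1.2]
opening: 0.0168
grasp_force: 30.2
pos [ 0.4431 -0.2519  0.2052] psi 13.99385928928487 slide mm [67.3968 68.4495  2.686 ] yaw rad -0.00010717562039150834 alt 3.1414854779694017 q6 136.2405854882296 0.016828993987988296 30.221638083457947 23.0
```

```bash
python3 -m handwheel '{"gripper":[-1,-1,-1,-1,-1,-1,-1],"slide":[[13,13,0],[13.5,13.7,0],[13.5,13.7,0],[13.5,13.7,0],[13.5,13.7,2],[0,0,0],[0,0,0]],"yaw":[0,0,0,0,0,0,0]}'
python3 - <<'E'
from h import *
go([.525,-.302],14,.2025)
# held tube in the side view: compare dark cap/metal with the prediction
S=camera('side');T=camera('top');o=sensors.get_obs();p=o['ee_pos'];a=np.radians(o['tcp_rot'][2])
e=np.array([np.cos(a),np.sin(a)])
for n,c in(('side',S),('top',T)):
    print(n,'pred ends',[proj(c,[*(p[:2]+s*.04*e),p[2]-.003])[0] for s in(-1,1)])
u,v=proj(S,[*(p[:2]-.04*e),p[2]-.003])[0].astype(int)
print(u,v);print(S['img'][v-9:v+12,u-12:u+16].mean(2).astype(int))
E
```

```text
time: 23.58
ee_pos: [0.5235, -0.3008, 0.198]
tcp_rot: [-179.6, 0.0, 14.0]
wrist_force: [-0.3, -0.5, -0.7]
opening: 0.0168
grasp_force: 30.2
pos [ 0.5235 -0.3008  0.198 ] psi 14.036772579858654 slide mm [ 1.2084  1.5066 -4.5098] yaw rad 0.0006418025929859783 alt -3.1409508509968074 q6 135.9539451668976 0.016771081576194845 30.202476382255554 23.5833
side pred ends [array([392.2148, 249.7194]), array([404.8189, 225.5389])]
top pred ends [array([403.4451, 206.9498]), array([397.4717, 184.1761])]
392 249
[[239 236 239 239 237 239 241 237 227 188 140  93  71  94 113 121 121 126
  119 109  86  70  74  53  31  16  20  28]
 [237 235 237 238 238 237 238 235 224 208 185 144 112 107 116 117 119 121
  120 109  75  68  61  40  27  28  19  19]
 [237 237 236 238 238 236 239 237 233 233 230 190 138 112 116 120 120 119
  115 104  91  71  61  54  40  34  35  36]
 [238 237 237 238 239 237 238 238 242 239 232 184 128  91  98 112 117 113
  118 129 150 134 117 109 102  92  87  90]
 [237 238 236 239 236 239 239 239 240 234 199 135  78  52  71  88  97 103
  125 174 212 205 192 188 178 177 176 177]
 [238 240
[... 1163 characters left out ...]
238 237 235 238 237 236 237 237 237 237 237 237 237 238 236 237 237 238
  237 238 236 236 237 237 238 236 237 235]
 [237 238 237 236 236 238 237 237 237 235 238 237 239 238 237 238 238 236
  237 237 239 236 238 237 235 237 237 237]
 [237 238 238 238 237 237 237 236 238 235 237 236 236 236 237 235 236 238
  237 238 238 239 237 239 235 236 237 236]
 [237 237 237 237 237 239 238 236 236 237 237 237 236 237 237 238 237 237
  238 238 234 237 237 238 237 238 237 239]
 [237 238 237 237 238 237 235 235 238 237 237 236 235 237 237 236 236 237
  238 236 237 239 237 237 238 236 235 238]
 [238 237 237 238 237 238 237 236 238 237 237 237 239 239 236 238 237 238
  238 237 237 238 237 238 237 239 239 236]]
```

```bash
python3 -m handwheel '{"gripper":[-1,-1,-1,-1],"slide":[[1.2,1.5,-4.5],[0,0,0],[0,0,0],[0,0,0]],"yaw":[0,0,0,0]}'
python3 - <<'E'
from h import *
go([.525,-.302],14,.2025)
T=camera('top');o=sensors.get_obs();p=o['ee_pos'];a=np.radians(o['tcp_rot'][2])
e=np.array([np.cos(a),np.sin(a)]);g=np.array([-e[1],e[0]])
print('pred cap end, top face corners',[proj(T,[*(p[:2]-.04*e+s*.009*g),p[2]+.007])[0] for s in(-1,1)])
u,v=proj(T,[*(p[:2]-.04*e),p[2]-.003])[0].astype(int)
print(u,v);print(T['img'][v-9:v+9,u-12:u+12].mean(2).astype(int))
E
```

```text
time: 24.02
ee_pos: [0.5248, -0.3019, 0.2042]
tcp_rot: [-179.7, -0.1, 14.0]
wrist_force: [0.3, -0.1, -0.1]
opening: 0.0168
grasp_force: 30.2
pos [ 0.5248 -0.3019  0.2042] psi 14.032761592072651 slide mm [0.1464 0.1684 1.6939] yaw rad 0.0005717976498629432 alt -3.1410208559399306 q6 135.93568631704807 0.016821133247385964 30.202549695968628 24.0167
pred cap end, top face corners [array([407.4225, 205.1006]), array([402.1763, 206.2598])]
404 206
[[100 109 109 121 119 126 125 133 139 139 142 144 147 146 153 153 156 155
  157 164 166 168 168 175]
 [104 112 119 120 125 130 132 138 139 142 146 148 144 151 153 153 157 157
  163 166 170 166 173 174]
 [113 113 120 124 130 132 134 138 139 142 146 148 150 147 157 157 159 161
  163 170 169 175 178 178]
 [115 119 124 128 129 135 139 137 143 144 143 150 149 153 151 159 159 164
  164 165 170 176 176 177]
 [118 119 124 133 133 137 139 139 146 144 149 151 155 156 156 161 162 167
  165 171 174 176 181 178]
 [123 125 128 132 136 141 142 144 143 150 149 153 152 155 155 164 162 167
  170 175 175 177 177 175]
 [121 127 130 134 137 139 141 146 148 148 150 
[... 466 characters left out ...]
40 141 139 148 149 147 150 153 151 158 159 162 165 171 173 175 177
  181 180 178 178 175 169]
 [136 143 141 143 149 148 152 152 155 156 162 160 163 166 171 172 177 178
  178 178 178 173 171 169]
 [138 144 143 144 146 146 148 155 153 156 159 163 168 164 174 177 177 181
  179 181 174 172 171 166]
 [142 144 145 147 149 154 152 153 158 159 166 161 167 172 171 177 176 180
  176 173 174 173 166 166]
 [144 145 145 148 152 153 152 158 157 165 163 164 169 173 176 176 180 178
  177 176 169 171 167 167]
 [145 147 149 153 154 153 156 156 158 164 166 170 171 174 176 180 180 177
  176 169 172 170 166 160]
 [146 149 150 151 153 156 157 159 161 163 166 171 174 175 182 178 176 177
  174 177 171 167 162 162]]
```

```bash
python3 -m handwheel '{"gripper":[-1,-1,-1,-1,-1,-1,-1,-1],"slide":[[-2,0,1.7],[0,0,0],[0,0,0],[0,0,0],[0,0,0],[0,0,0],[0,0,0],[0,0,0]],"yaw":[0,0,0,0,0,0,0,0]}' 
python3 -c "
from h import *
o=sensors.get_obs();print(o['ee_pos'],o['qd'],o['tcp_rot'],o['grasp_force'])
print(ticket.job_done())"
```

```text
time: 24.73
ee_pos: [0.523, -0.3024, 0.202]
tcp_rot: [-179.7, -0.0, 14.0]
wrist_force: [-1.0, 0.4, -0.9]
opening: 0.0171
grasp_force: 30.2
[ 0.523  -0.3024  0.202 ] [-0.0128  0.017  -0.0992 -0.1247 -0.0509  0.0061] [-179.682    -0.0442   14.0336] 30.20224392414093
the job is handed in; nothing more can be done
None
```

The job is handed in at about 25 s: the short and long tubes lie in the middle gaps of their trays, and the in-between tube is held level and side-on at the estimated view point. Its exact centring there I could not confirm from the top camera, because the arm blocked that view.

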